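# Stack the polishing-machine collars on the collar post

### The job

Put the two steel collars away on the upright collar post: thread the wide collar on first, right down onto the post's foot, then thread the narrow collar on so that it lies flat on top of the wide one. The round steel block of the same width as the wide collar has no hole: leave it where it lies.

Things in the scene. Friction and masses are not known exactly. Their poses are not given: they have to be found in the camera images.
- post: Collar post, fixed to the bench: a flat round wooden foot 72 mm in diameter and 10 mm thick, with a plain steel spindle 12 mm in diameter standing upright in its middle; the spindle's tip is tapered over its last 7 mm and lies 66 mm above the bench. Origin on the bench under the centre of the foot, z up along the spindle.
- wide_collar: Wide steel collar, loose, lying flat on the bench: a plain ring 56 mm outside diameter, 28 mm bore, 20 mm high, about 0.3 kg. Origin at the centre of its underside, z up along its bore. Easily gripped from above across its outside.
- narrow_collar: Narrow steel collar, loose, standing flat on the bench: a plain ring 40 mm outside diameter, 26 mm bore, 26 mm high, about 0.15 kg. Origin at the centre of its underside, z up along its bore. Easily gripped from above across its outside.
- block: Round steel bench block, a solid disc without a hole, 56 mm in diameter, 20 mm high, loose on the bench; to be left alone. Origin at the centre of its underside, z up.
Not all that is in view belongs to the job. Leave any brown or turquoise look-alike of the wide_collar alone. There is more than one size of the post; the job needs the smaller.

How it is judged:
On the way, in this order (a step that is already met when the one before it is completed fails the run):
1. the wide collar is threaded on the post and lies flat on its foot (horizontal distance between wide_collar and post below 0.012 m and z of wide_collar in the frame of post below 0.016 m and angle between wide_collar's own z axis and vertical below 0.17 rad), for 0.2 s.
2. the narrow collar is threaded on the post and lies flat on the wide collar (horizontal distance between narrow_collar and post below 0.012 m and z of narrow_collar in the frame of post between 0.024 and 0.036 m and angle between narrow_collar's own z axis and vertical below 0.17 rad), for 0.2 s.
At the end, for the whole second after the job is handed in: Both collars are threaded on the spindle (centres within 12 mm of its axis), flat within 10 degrees and at rest: the wide one lies on the foot (its underside less than 16 mm above the bench), the narrow one on the wide one (its underside 24 to 36 mm above the bench) (all of step 1 and all of step 2 and linear speed of each of wide_collar, narrow_collar below 0.02 m/s); the robot touches nothing.
It fails at once if the solid steel block is moved by more than 30 mm (distance of block from where it was at the start of the episode above 0.03 m).
It also fails if it takes over 64 s, if anything falls off the work surface, if the arm or the gripper's body presses on something with over 40 N, if the wrist force passes 120 N, or if a joint passes its speed limit or range.

### The arm

A 7-joint arm with a two-finger parallel gripper is mounted at the origin on the work surface. World frame = base frame: x ahead of the robot, y to its left, z up, the work surface at z = 0. Lengths are in m, angles in rad, forces in N, time in s.
With the tool pointing down it reaches from about 0.425 to 0.925 m from the base axis. Payload 6.8 kg.
Tool frame: the origin (TCP) lies at the very end of the fingers, on their centre line; the grasp point (between the pads) lies 19 mm behind it; y points along the fingers, z is the direction in which the jaws open and shut, and the axes are right-handed (so a half turn about y gives the same grasp; the last joint's range is limited). The gripper opens to 85 mm and grips with 20 to 120 N. Pads are 22 mm wide; open, the fingers measure 114 mm over their backs; the gripper's body (76 mm by 85 mm) begins 54 mm behind the grasp point. The pads swing forward as they close: fully open they stand 13 mm farther back than shut.
Start: joints at [-1.32, 0.477, 0.022, 1.555, -0.011, 1.109, -0.083], TCP at [0.237, 0.632, 0.231] pointing down, gripper open.
Joint ranges: [-2.96, 2.96], [-0.34, 2.1], [-1.41, 1.46], [0.24, 2.44], [-1.37, 4.51], [0.17, 1.92], [-2.96, 2.96]. Speed limits (rad/s): [2.39, 2.39, 3.14, 3.14, 3.14, 3.14, 3.14].

### API

Orientations are given as a rotation vector (axis times angle).
In Python, from bench import r gives the robot as it stands.
- The arm moves only by the tool drive_tool, never from a script. Its argument "series" is a list of rows, each a list of 7 numbers: the shift along the tool's x, y, z in mm, then the turn, a rotation vector about the tool's x, y, z in degrees, then the finger opening in mm, from 0 to 85.4. In form: [[tx, ty, tz, wx, wy, wz, grip], ...]. A call has 1 to 5 rows; each row is the pose to reach, as a shift and turn from the pose measured when the call began, along the tool's axes at that moment; what a row does not reach only later rows make up. A row lasts 1/10 s, in which the tool goes at most 50 mm and 8.59 degrees, less where a joint would pass 70% of its speed; a pose out of reach is approached as far as the arm can. A call with a gripper value outside its range is refused whole. The fingers move at their own pace and stop on an object; "squeeze" is the grip in N (left out, the last holds). Time passes only in rows, so rows that repeat a pose let the fingers close. It gives the time, the measured TCP pose, the force and the opening at its end, in the units of the state.
- r.get_obs(): the state, without advancing time (a new reading comes with each control period).
- r.grab_frame(name): name is "scene" or "top" or "wrist"; returns a dict with "frame" (480x640x3 uint8, blue, green, red), "intrinsics" (3x3 intrinsics, pixels), "rvec" (rotation vector, rad) and "tvec" (3), from world to camera coordinates, as OpenCV has them. Camera axes: x right, y down, z forward; pixel columns grow to the right and rows downward; lengths in m; the calibration is good to about 2 mm. A picture is of the moment at which its call begins. There is no depth.
- r.hand_in(): hands the job in, once; it reports no verdict.
The state is a dict: "clock": time; "joints": joint angles; "qvel": joint speeds; "tau": joint torques, N m; "tcp_pos": TCP position; "orientation": TCP orientation; "contact_force": force on the tool from outside, world axes, zero at the start; "moment": the same for the moment, N m; "grip_width": finger opening in m.
Only numpy, scipy, OpenCV 4.12 (cv2) and the standard library are available. Lean on these libraries where they do the work, as an engineer would, in place of code of your own. Each camera call takes 0.05 s, during which the arm holds its last target.

## Working session

There is one attempt and no reset: what is moved stays moved. The work goes in short steps, Python scripts to look and compute and a tool call to move; the robot and the scene stay as the last step left them, time stands still between calls to the robot, and variables do not carry over. Pictures are saved under pics/ and viewed, and the job is handed in when it is done.

Besides the shell and the picture viewer there is one more tool, called after ">>>" as name(argument=value, ...) on one line, values as JSON. drive_tool: Moves the arm, as the interface text tells. Its arguments: {"type":"object","properties":{"series":{"type":"array","items":{"type":"array","items":{"type":"number"}}},"squeeze":{"type":"number"}},"required":["series"]}

```bash
mkdir -p pics; ls
python3 - <<'E'
from bench import r
import cv2
o=r.get_obs()
for k,v in o.items(): print(k,v)
for n in ("scene","top","wrist"):
    f=r.grab_frame(n); cv2.imwrite(f"pics/{n}0.png",f["frame"]); print(n,f["intrinsics"],f["rvec"],f["tvec"])
E
```

```text
pics
clock 0.0
joints [-1.32004423  0.47781445  0.02235817  1.55648641 -0.01146126  1.10929967
 -0.08310101]
qvel [ 1.30812252e-06 -6.05330465e-04  1.14991548e-04  1.40821691e-03
  1.37332096e-03  1.81626277e-03  4.46675389e-04]
tau [ 9.42378574e-04 -5.96465421e+01  1.60819486e+00 -2.81194317e+01
  1.23890772e-02  9.55091586e-03  6.16283003e-06]
tcp_pos [0.2368824  0.631417   0.23030171]
orientation [-1.55427483  0.28174478 -0.28150337]
contact_force [ 1.15813544  0.40349573 -1.37538276]
moment [-0.03279418 -0.00518406  0.0154781 ]
grip_width 0.08557737799346624
scene [[599.06765709   0.         321.41634743]
 [  0.         599.06765709 243.1635873 ]
 [  0.           0.           1.        ]] [ 0.92615402  2.64295482 -0.85857663] [ 0.42136995 -0.24432367  1.27786068]
top [[509.39966918   0.         320.90654837]
 [  0.         509.39966918 234.37171578]
 [  0.           0.           1.        ]] [ 2.20675887 -2.18816658  0.10192868] [-0.00714894  0.5133817   0.93719364]
wrist [[344.51513922   0.         313.22297986]
 [  0.         344.51513922 245.09156257]
 [  0.           0.           1.        ]] [-2.38342109 -1.64881095 -0.23345875] [-0.67430251 -0.03508313  0.3792761 ]
```

View pics/scene0.png

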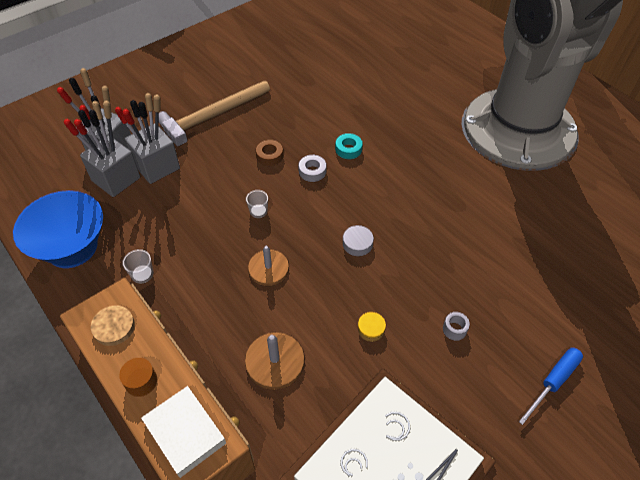

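View pics/top0.png

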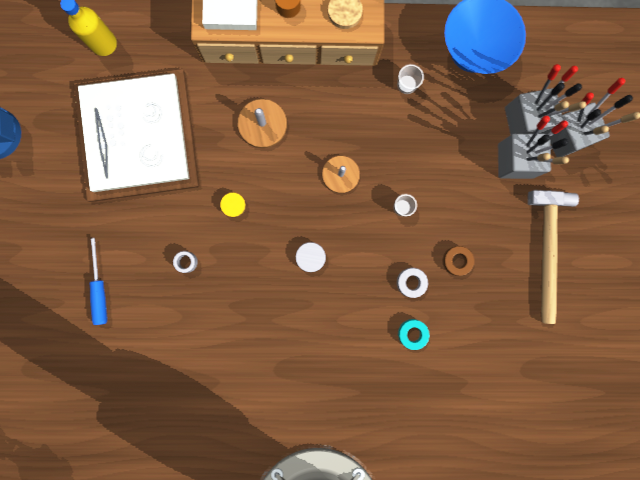

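View pics/wrist0.png

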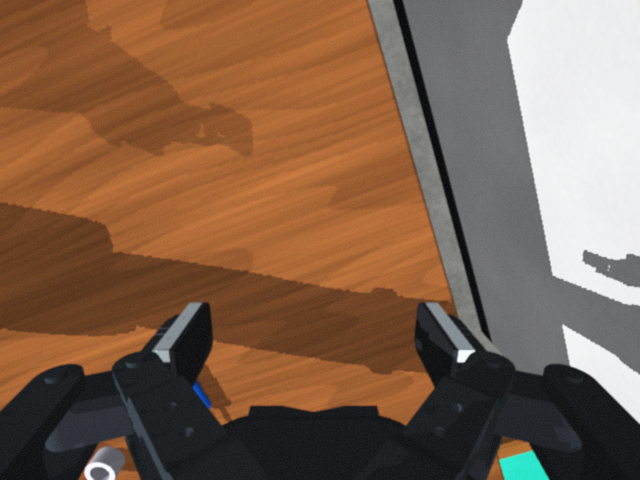

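The top view shows these candidates:
- **Ring lookalikes:** steel (413,283), brown (459,261) and turquoise (414,335). The steel one is the wide collar.
- **Block:** solid disc at (311,257), to be left alone.
- **Narrow collar:** (185,262).
- **Posts:** (340,174) and the larger (262,123). The job needs the smaller, at (340,174).

I'll confirm these in one enlarged crop and then measure.

```bash
cat > h.py <<'E'
import numpy as np, cv2
from scipy.spatial.transform import Rotation as R
def cam(f):
    return np.array(f["intrinsics"]),R.from_rotvec(np.ravel(f["rvec"])).as_matrix(),np.ravel(f["tvec"])
def unproj(f,uv,z):
    K,Rm,t=cam(f); d=Rm.T@np.linalg.solve(K,[uv[0],uv[1],1]); c=-Rm.T@t
    return c+d*(z-c[2])/d[2]
def proj(f,p):
    K,Rm,t=cam(f); return cv2.projectPoints(np.atleast_2d(p).astype(float),Rm,t,K,None)[0][:,0]
def circ(f,c,rad,z):
    a=np.linspace(0,2*np.pi,73); return proj(f,np.c_[c[0]+rad*np.cos(a),c[1]+rad*np.sin(a),0*a+z])
def tool():
    from bench import r
    o=r.get_obs(); return o,np.array(o["tcp_pos"]),R.from_rotvec(o["orientation"])
E
python3 - <<'E'
from h import *
T={"wide":((413,283),.020,.028),"narrow":((185,262),.026,.02),"block":((311,257),.02,.028),"post":((340,174),.01,.036),"bigpost":((262,123),.01,.036)}
from bench import r
f=r.grab_frame("top"); s=r.grab_frame("scene")
cv2.imwrite("pics/crop1.png",cv2.resize(f["frame"][140:350,160:480],None,fx=2.5,fy=2.5,interpolation=cv2.INTER_CUBIC)[:600])
for k,(uv,z,rad) in T.items():
    p=unproj(f,uv,z); print(k,p.round(4),proj(s,p).round(1))
_,p,q=tool(); print(q.as_matrix().round(3))
E
```

```text
wide [ 0.4239 -0.1754  0.02  ] [[311.9 165.2]]
narrow [0.4596 0.2471 0.026 ] [[455.6 321.7]]
block [0.4708 0.0154 0.02  ] [[356.9 237.7]]
post [ 0.6297 -0.0385  0.01  ] [[268.  266.9]]
bigpost [0.7266 0.1114 0.01  ] [[273.7 360.3]]
[[ 0.936 -0.     0.351]
 [-0.351 -0.001  0.936]
 [ 0.    -1.    -0.001]]
```

View pics/crop1.png

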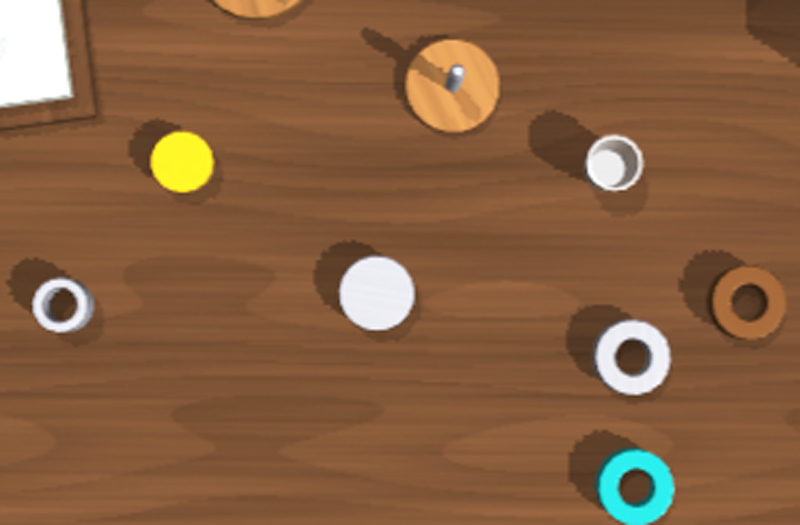

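Crop 1 confirms the identities. The steel ring with the bore is at (633,357), i.e. top image (413,283). The solid disc is at (377,293), and the smaller post is at (453,86) with its tip at (458,72). Next I'll refine the positions by fitting silhouettes in both cameras.

```bash
cat >> h.py <<'E'
from scipy.optimize import minimize
def hullmask(f,c,rad,z0,h,sc=4,bore=None):
    pts=np.vstack([circ(f,c,rad,z0),circ(f,c,rad,z0+h)]).astype(np.float32)
    m=np.zeros((480,640),np.uint8)
    cv2.fillConvexPoly(m,np.round(cv2.convexHull(pts)*16).astype(np.int32),255,cv2.LINE_AA,4)
    return m.astype(float)/255
def steel(f):
    hsv=cv2.cvtColor(f["frame"],cv2.COLOR_BGR2HSV); return (hsv[...,1]<75)&(hsv[...,2]>70)
def foot(f):
    hsv=cv2.cvtColor(f["frame"],cv2.COLOR_BGR2HSV); return (hsv[...,0]<25)&(hsv[...,1]>75)&(hsv[...,2]>150)
def fit(f,p0,rad,z0,h,maskf=steel,pad=25):
    u,v=np.round(proj(f,[p0[0],p0[1],z0+h/2])[0]).astype(int)
    m=maskf(f).astype(np.uint8); w=np.zeros_like(m); w[max(v-pad,0):v+pad,max(u-pad,0):u+pad]=1; m=m*w
    cs,_=cv2.findContours(m,cv2.RETR_EXTERNAL,cv2.CHAIN_APPROX_NONE)
    c=max(cs,key=cv2.contourArea); M=np.zeros_like(m); cv2.drawContours(M,[c],-1,1,-1)
    g=lambda x: np.abs(hullmask(f,x,rad,z0,h)-M)[w>0].sum()
    s=minimize(g,p0[:2],method="Nelder-Mead",options=dict(initial_simplex=[[p0[0],p0[1]],[p0[0]+.006,p0[1]],[p0[0],p0[1]+.006]],xatol=1e-4))
    return s.x,s.fun,M.sum()
E
python3 - <<'E'
from h import *
from bench import r
for n in("top","scene"):
    f=r.grab_frame(n)
    print(n,"wide",fit(f,(.424,-.175),.028,0,.02))
    print(n,"narrow",fit(f,(.46,.247),.02,0,.026))
    print(n,"block",fit(f,(.471,.0154),.028,0,.02))
    print(n,"post",fit(f,(.63,-.038),.036,0,.01,foot,30))
    hsv=cv2.cvtColor(f["frame"],cv2.COLOR_BGR2HSV)
    pr=proj(f,[[.63,-.038,.066]])[0];print("tip pred",pr)
    u,v=np.round(pr).astype(int); cv2.imwrite(f"pics/tip_{n}.png",cv2.resize(f["frame"][v-25:v+25,u-25:u+25],None,fx=8,fy=8,interpolation=cv2.INTER_NEAREST)); print(u-25,v-25)
a,b=cv2.imread("pics/tip_top.png"),cv2.imread("pics/tip_scene.png");cv2.imwrite("pics/tips.png",np.hstack([a,b]))
E
```

```text
top wide (array([ 0.42511952, -0.17588404]), np.float64(60.984313725490196), np.uint64(761))
top narrow (array([0.46049458, 0.25059015]), np.float64(43.15294117647059), np.uint64(442))
top block (array([0.47118038, 0.01685745]), np.float64(45.16470588235295), np.uint64(730))
top post (array([ 0.62974241, -0.04039628]), np.float64(107.74117647058824), np.uint64(1101))
tip pred [341.61046537 168.02060548]
317 143
scene wide (array([ 0.42198127, -0.17801926]), np.float64(82.72156862745098), np.uint64(626))
scene narrow (array([0.4576062 , 0.24834328]), np.float64(96.70196078431373), np.uint64(579))
scene block (array([0.46793571, 0.01395581]), np.float64(107.05098039215686), np.uint64(761))
scene post (array([ 0.686625, -0.1655  ]), np.float64(400.0), np.uint64(400))
tip pred [265.91873035 248.65029032]
241 224
```

View pics/tips.png

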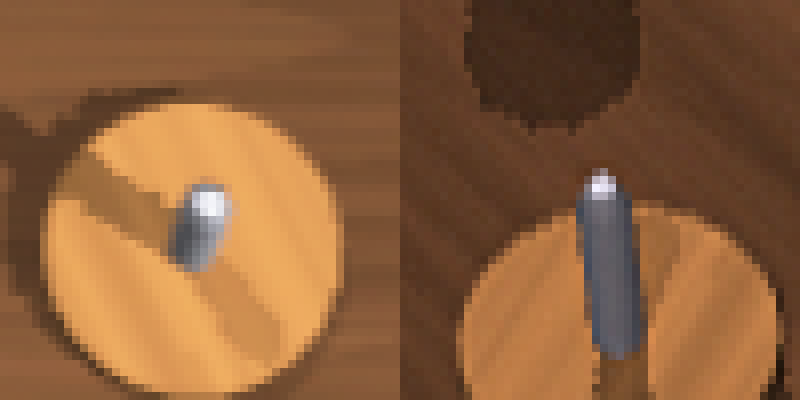

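Averaging the two cameras gives wide (0.4235,-0.177), narrow (0.459,0.2495) and post (0.630,-0.040). Now the tool-frame shifts, going via a waypoint to stay within reach.

```bash
cat >> h.py <<'E'
def sh(*wps):
    o,p,q=tool(); print("clock",round(o["clock"],2),"tcp",p.round(4),"F",np.round(o["contact_force"],1),"g",round(o["grip_width"],4))
    # rotation needed to make tool y exactly down
    y=q.as_matrix()[:,1]; print("tilt fix deg(tool)",np.degrees(q.inv().apply(np.cross(y,[0,0,-1]))).round(2))
    for w in wps: print(w,(1000*q.inv().apply(np.array(w)-p)).round(1))
E
python3 -c "
from h import *
sh((.5,.35,.2),(.53,.1,.2),(.4235,-.177,.12),(.4235,-.177,.004))"
```

```text
clock 0.35 tcp [0.237  0.6319 0.2311] F [0.2 0.6 0.4] g 0.0854
tilt fix deg(tool) [ 0.02  0.   -0.  ]
(0.5, 0.35, 0.2) [ 345.3   31.2 -171.6]
(0.53, 0.1, 0.2) [ 461.2   31.2 -395.1]
(0.4235, -0.177, 0.12) [ 458.7  111.3 -691.9]
(0.4235, -0.177, 0.004) [ 458.7  227.3 -691.8]
```

>>> drive_tool(series=[[345,31,-172,0,0,0,85],[345,31,-172,0,0,0,85],[345,31,-172,0,0,0,85],[345,31,-172,0,0,0,85],[345,31,-172,0,0,0,85]])

```text
clock: 0.85
tcp_pos: [0.4079, 0.448, 0.2113]
orientation: [-1.552, 0.281, -0.282]
contact_force: [1.0, 0.9, -0.7]
grip_width: 0.0852
```

```bash
python3 -c "
from h import *
sh((.53,.25,.2),(.53,.1,.2),(.4235,-.177,.12),(.4235,-.177,.004))"
```

```text
clock 0.85 tcp [0.4079 0.448  0.2113] F [ 1.   0.9 -0.7] g 0.0852
tilt fix deg(tool) [-0.    0.    0.01]
(0.53, 0.25, 0.2) [ 183.8   11.3 -142.5]
(0.53, 0.1, 0.2) [ 236.5   11.3 -283. ]
(0.4235, -0.177, 0.12) [ 234.    91.3 -579.7]
(0.4235, -0.177, 0.004) [ 234.   207.3 -579.7]
```

>>> drive_tool(series=[[184,11,-142,0,0,0,85],[184,11,-142,0,0,0,85],[184,11,-142,0,0,0,85],[236,11,-283,0,0,0,85],[236,11,-283,0,0,0,85]])

```text
clock: 1.35
tcp_pos: [0.5058, 0.2221, 0.2025]
orientation: [-1.552, 0.281, -0.282]
contact_force: [0.7, -0.0, -1.6]
grip_width: 0.0852
```

```bash
python3 -c "
from h import *
sh((.53,.25,.2),(.53,.1,.2),(.4235,-.177,.12),(.4235,-.177,.004))"
```

```text
clock 1.35 tcp [0.5058 0.2221 0.2025] F [ 0.7 -0.  -1.6] g 0.0852
tilt fix deg(tool) [-0.02 -0.    0.03]
(0.53, 0.25, 0.2) [12.9  2.5 34.6]
(0.53, 0.1, 0.2) [  65.6    2.5 -105.8]
(0.4235, -0.177, 0.12) [  63.2   82.4 -402.6]
(0.4235, -0.177, 0.004) [  63.1  198.4 -402.6]
```

>>> drive_tool(series=[[65,2,-106,0,0,0,85],[65,2,-106,0,0,0,85],[65,2,-106,0,0,0,85],[63,40,-402,0,0,0,85],[63,40,-402,0,0,0,85]])

```text
clock: 1.85
tcp_pos: [0.4939, 0.0061, 0.1878]
orientation: [-1.552, 0.28, -0.283]
contact_force: [0.7, -1.2, -0.5]
grip_width: 0.0849
```

```bash
python3 -c "
from h import *
sh((.53,.25,.2),(.53,.1,.2),(.4235,-.177,.12),(.4235,-.177,.004))"
```

```text
clock 1.85 tcp [0.4939 0.0061 0.1878] F [ 0.7 -1.2 -0.5] g 0.0849
tilt fix deg(tool) [-0.05 -0.    0.09]
(0.53, 0.25, 0.2) [-51.8 -12.1 241.1]
(0.53, 0.1, 0.2) [  0.9 -12.1 100.6]
(0.4235, -0.177, 0.12) [  -1.8   67.7 -196.2]
(0.4235, -0.177, 0.004) [  -2.   183.7 -196.3]
```

>>> drive_tool(series=[[-2,68,-196,0,0,0,85],[-2,68,-196,0,0,0,85],[-2,68,-196,0,0,0,85],[-2,68,-196,0,0,0,85],[-2,68,-196,0,0,0,85]])

```text
clock: 2.35
tcp_pos: [0.4197, -0.1815, 0.1185]
orientation: [-1.553, 0.288, -0.287]
contact_force: [0.5, 0.6, -1.0]
grip_width: 0.0852
```

```bash
python3 -c "
from h import *
from bench import r
f=r.grab_frame('wrist'); im=f['frame'].copy()
for c in ((.4235,-.177),(.4251,-.1759),(.422,-.178)):
  cv2.polylines(im,[circ(f,c,.028,.02).round().astype(int)],True,(0,0,255),1)
cv2.imwrite('pics/w1.png',im)
sh((.4235,-.177,.12),(.4235,-.177,.004))"
```

```text
clock 2.4 tcp [ 0.4207 -0.1805  0.1188] F [-0.7 -0.2  0.4] g 0.085
tilt fix deg(tool) [ 0.05  0.   -0.01]
(0.4235, -0.177, 0.12) [ 1.3 -1.2  4.2]
(0.4235, -0.177, 0.004) [  1.4 114.8   4.3]
```

View pics/w1.png

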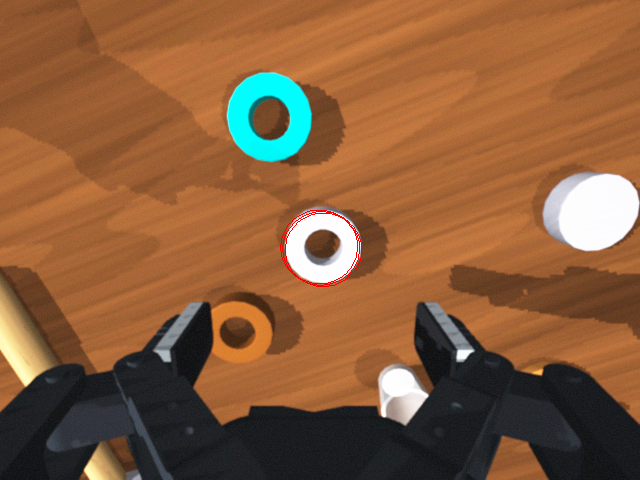

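Wrist view: the wide collar is at (322,247), right on the predicted circle, with turquoise at (269,117) and brown at (240,330) clear of the jaws. Descending.

>>> drive_tool(series=[[1,40,4,0,0,0,85],[1,80,4,0,0,0,85],[1,105,4,0,0,0,85],[1,114,4,0,0,0,85],[1,114,4,0,0,0,85]])

```text
clock: 2.9
tcp_pos: [0.4232, -0.1762, 0.0043]
orientation: [-1.552, 0.287, -0.284]
contact_force: [-0.6, 1.3, 0.8]
grip_width: 0.0852
```

```bash
python3 -c "
from h import *
sh((.4235,-.177,.004))"
```

```text
clock 2.9 tcp [ 0.4232 -0.1762  0.0043] F [-0.6  1.3  0.8] g 0.0852
tilt fix deg(tool) [ 0.03 -0.   -0.1 ]
(0.4235, -0.177, 0.004) [ 0.6  0.3 -0.6]
```

>>> drive_tool(series=[[0,0,0,0,0,0,50],[0,0,0,0,0,0,50],[0,0,0,0,0,0,50],[0,0,0,0,0,0,50],[0,0,0,0,0,0,50]], squeeze=50)

```text
clock: 3.4
tcp_pos: [0.4246, -0.1761, 0.0062]
orientation: [-1.551, 0.285, -0.287]
contact_force: [-1.4, 1.8, 12.7]
grip_width: 0.0542
```

```bash
python3 -c "
from h import *
sh((.4235,-.177,.004))"
```

```text
clock 3.4 tcp [ 0.4246 -0.1761  0.0062] F [-1.4  1.8 12.7] g 0.0542
tilt fix deg(tool) [-0.04 -0.    0.06]
(0.4235, -0.177, 0.004) [-0.7  2.2 -1.2]
```

>>> drive_tool(series=[[0,0,0,0,0,0,45],[0,-3,0,0,0,0,45],[0,-10,0,0,0,0,45],[0,-20,0,0,0,0,45],[0,-30,0,0,0,0,45]], squeeze=60)

```text
clock: 3.9
tcp_pos: [0.4245, -0.1762, 0.0371]
orientation: [-1.551, 0.285, -0.287]
contact_force: [0.1, 0.5, -2.0]
grip_width: 0.0537
```

```bash
python3 -c "
from h import *
from bench import r
sh((.4235,-.177,.004))
cv2.imwrite('pics/w2.png',np.hstack([cv2.resize(r.grab_frame(n)['frame'],(400,300)) for n in('wrist','scene')]))
f=r.grab_frame('scene')['frame'];cv2.imwrite('pics/s2.png',cv2.resize(f[90:240,210:410],None,fx=4,fy=4))"
```

```text
clock 3.9 tcp [ 0.4245 -0.1762  0.0371] F [ 0.1  0.5 -2. ] g 0.0537
tilt fix deg(tool) [-0.04  0.    0.06]
(0.4235, -0.177, 0.004) [-0.7 33.1 -1.1]
```

View pics/w2.png

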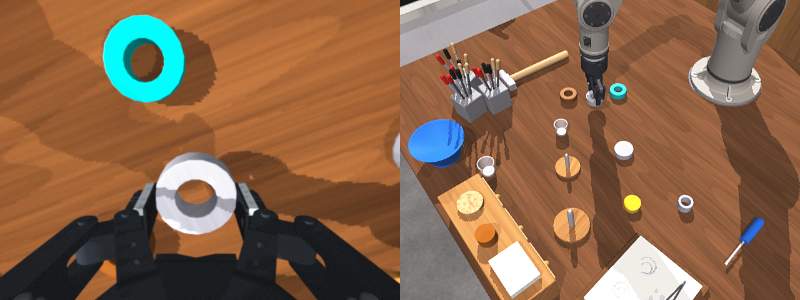

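View pics/s2.png

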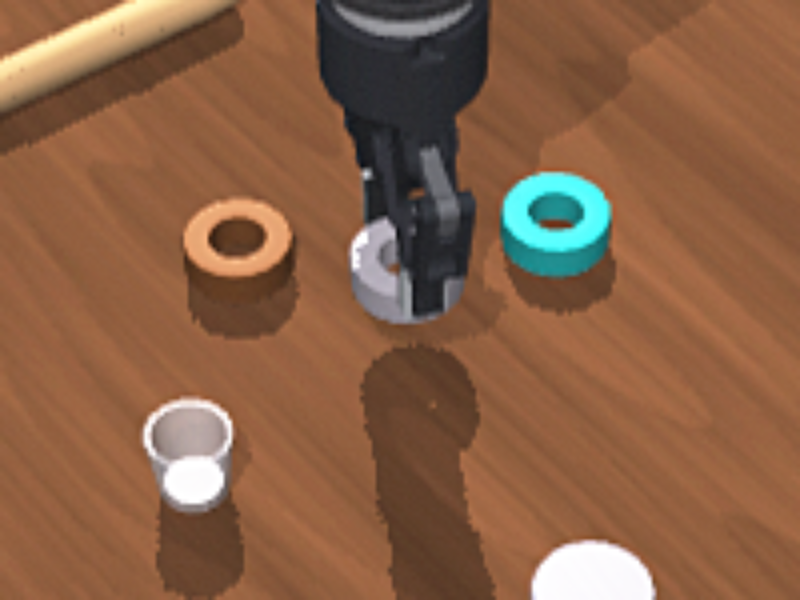

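The wide collar is held flat between the pads. Next: lift and carry it over the small post.

```bash
python3 -c "
from h import *
sh((.4245,-.176,.13),(.63,-.04,.13))"
```

```text
clock 4.05 tcp [ 0.4253 -0.1763  0.0371] F [ 0.1  0.2 -3. ] g 0.054
tilt fix deg(tool) [-0.06  0.    0.18]
(0.4245, -0.176, 0.13) [ -0.5 -92.9   0.1]
(0.63, -0.04, 0.13) [143.1 -92.3 200.3]
```

>>> drive_tool(series=[[0,-45,0,0,0,0,45],[0,-92,0,0,0,0,45],[40,-92,55,0,0,0,45],[70,-92,100,0,0,0,45],[98,-92,138,0,0,0,45]])

```text
clock: 4.55
tcp_pos: [0.5508, -0.0916, 0.1301]
orientation: [-1.551, 0.283, -0.289]
contact_force: [0.7, -0.3, -2.9]
grip_width: 0.0531
```

```bash
python3 -c "
from h import *
sh((.63,-.04,.13))"
```

```text
clock 4.55 tcp [ 0.5508 -0.0916  0.1301] F [ 0.7 -0.3 -2.9] g 0.0531
tilt fix deg(tool) [-0.1  -0.    0.22]
(0.63, -0.04, 0.13) [55.6  0.4 76.4]
```

>>> drive_tool(series=[[22,0,30,0,0,0,45],[40,0,55,0,0,0,45],[55,0,76,0,0,0,45],[55,0,76,0,0,0,45],[55,0,76,0,0,0,45]])

```text
clock: 5.05
tcp_pos: [0.6287, -0.04, 0.1295]
orientation: [-1.552, 0.284, -0.287]
contact_force: [0.4, 0.2, -2.0]
grip_width: 0.0535
```

Run:
```python
from h import *
from bench import r
sh((.63,-.04,.13))
_,p,q=tool(); ims=[]
for n in("wrist","top","scene"):
    f=r.grab_frame(n); im=f["frame"].copy()
    for z in(p[2]-.006,p[2]+.014):
        cv2.polylines(im,[(circ(f,p,.028,z)*8).round().astype(int)],True,(0,0,255),1,cv2.LINE_AA,3)
    cv2.polylines(im,[(circ(f,(.63,-.04),.036,.01)*8).round().astype(int)],True,(0,255,0),1,cv2.LINE_AA,3)
    cv2.polylines(im,[(circ(f,(.63,-.04),.003,.066)*8).round().astype(int)],True,(0,255,0),1,cv2.LINE_AA,3)
    u,v=proj(f,[p])[0].astype(int); 
    d=110 if n=="wrist" else 55; u=np.clip(u,d,639-d);v=np.clip(v,d,479-d)
    ims.append(cv2.resize(im[v-d:v+d,u-d:u+d],(266,266) if 0 else (400,400),interpolation=cv2.INTER_NEAREST))
cv2.imwrite("pics/h1.png",np.hstack(ims[1:])); cv2.imwrite("pics/h1w.png",ims[0])
```

```text
clock 5.05 tcp [ 0.6287 -0.04    0.1295] F [ 0.4  0.2 -2. ] g 0.0535
tilt fix deg(tool) [-0.05 -0.    0.13]
(0.63, -0.04, 0.13) [ 1.2 -0.5  0.4]
```

View pics/h1.png

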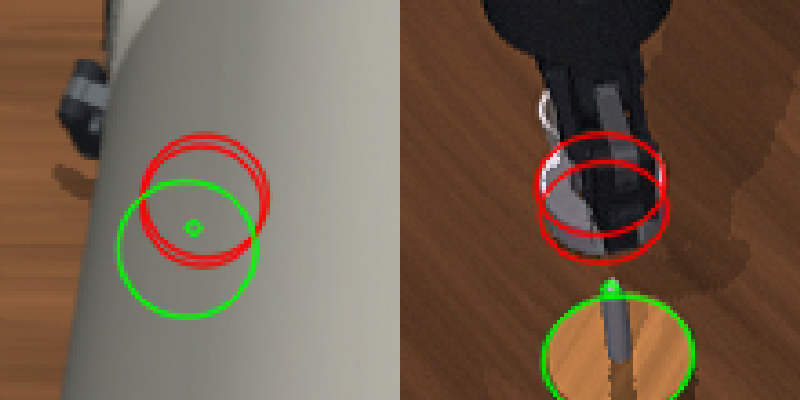

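View pics/h1w.png

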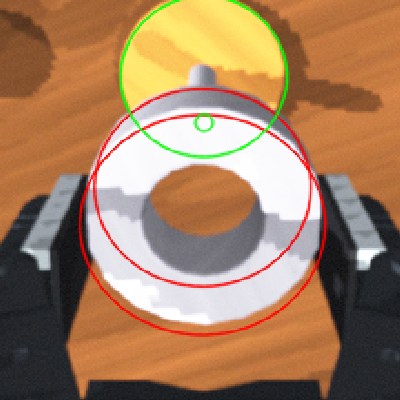

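The post overlay agrees in both views, and the held collar lies within about 3 mm of the TCP axis. I'll lower it to just above the tip and check through the bore.

>>> drive_tool(series=[[1,25,0,0,0,0,45],[1,45,0,0,0,0,45],[1,52,0,0,0,0,45],[1,52,0,0,0,0,45]])

```text
clock: 5.6
tcp_pos: [0.628, -0.0424, 0.0773]
orientation: [-1.552, 0.288, -0.289]
contact_force: [-0.1, -0.0, -2.1]
grip_width: 0.0534
```

```bash
cat >> h.py <<'E'
def look(name,items,d=None):
    from bench import r
    _,p,q=tool(); ims=[]
    for n,d in(("wrist",120),("scene",55)):
        f=r.grab_frame(n); im=f["frame"].copy()
        for c,rad,z,col in items(p):
            cv2.polylines(im,[(circ(f,c,rad,z)*8).round().astype(int)],True,col,1,cv2.LINE_AA,3)
        u,v=proj(f,[p])[0].astype(int); u=np.clip(u,d,639-d);v=np.clip(v,d,479-d)
        ims.append(cv2.resize(im[v-d:v+d,u-d:u+d],(400,400),interpolation=cv2.INTER_NEAREST))
    cv2.imwrite(f"pics/{name}.png",np.hstack(ims))
E
python3 - <<'E'
from h import *
sh((.63,-.04,.066),(.63,-.04,.017))
look("h2",lambda p:[((.63,-.04),.003,.066,(0,255,0)),((.63,-.04),.036,.01,(0,255,0))])
E
```

```text
clock 5.6 tcp [ 0.628  -0.0424  0.0773] F [-0.1 -0.  -2.1] g 0.0534
tilt fix deg(tool) [ 0.01 -0.    0.04]
(0.63, -0.04, 0.066) [ 1.  11.3  3. ]
(0.63, -0.04, 0.017) [ 1.  60.3  3. ]
```

View pics/h2.png

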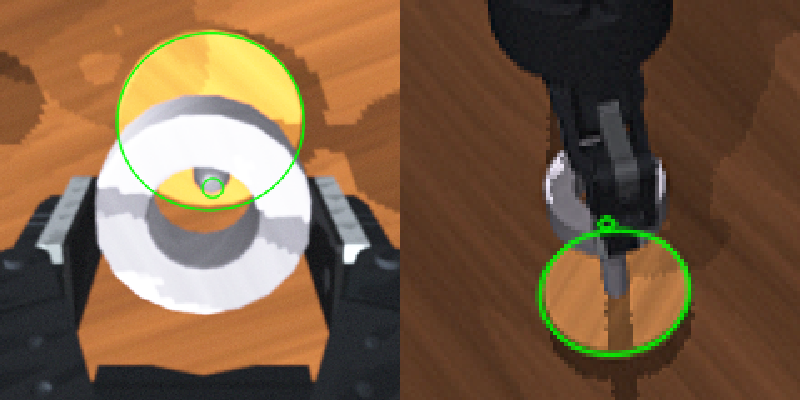

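The wrist view shows the spindle tip at (211,187) inside the bore, whose lower rim is centred near (203,187). That is about 2–3 mm off in tool z, matching the computed correction, so I'll lower with it applied.

>>> drive_tool(series=[[1,0,3,0,0,0,45],[1,15,3,0,0,0,45],[1,30,3,0,0,0,45],[1,45,3,0,0,0,45],[1,52,3,0,0,0,45]])

```text
clock: 6.2
tcp_pos: [0.6301, -0.0398, 0.0243]
orientation: [-1.552, 0.288, -0.288]
contact_force: [-0.9, -1.0, -2.1]
grip_width: 0.0533
```

Run:
```python
from h import *
sh((.63,-.04,.066),(.63,-.04,.017))
look("h3",lambda p:[((.63,-.04),.003,.066,(0,255,0)),((.63,-.04),.036,.01,(0,255,0))])
```

```text
clock 6.2 tcp [ 0.6301 -0.0398  0.0243] F [-0.9 -1.  -2.1] g 0.0533
tilt fix deg(tool) [ 0.02 -0.    0.02]
(0.63, -0.04, 0.066) [  0.  -41.7  -0.3]
(0.63, -0.04, 0.017) [ 0.   7.3 -0.2]
```

View pics/h3.png

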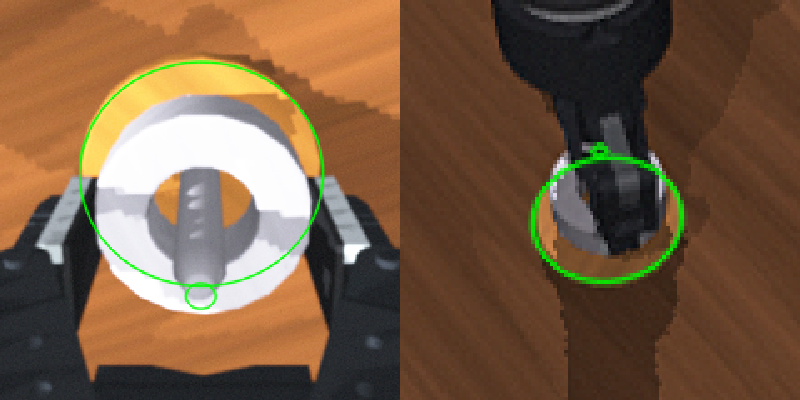

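The spindle (200,230) runs up through the bore, well centred. I'll lower onto the foot until there is light contact.

>>> drive_tool(series=[[0,3,0,0,0,0,45],[0,6,0,0,0,0,45],[0,8,0,0,0,0,45],[0,8,0,0,0,0,45]])

```text
clock: 6.7
tcp_pos: [0.6304, -0.0399, 0.0169]
orientation: [-1.552, 0.288, -0.288]
contact_force: [-0.5, 0.8, -2.7]
grip_width: 0.0534
```

>>> drive_tool(series=[[0,2,0,0,0,0,45],[0,3,0,0,0,0,45],[0,3,0,0,0,0,45]])

```text
clock: 7.0
tcp_pos: [0.6307, -0.0399, 0.0164]
orientation: [-1.551, 0.287, -0.289]
contact_force: [-6.5, 1.1, 17.8]
grip_width: 0.0533
```

Contact with the foot. Releasing and pulling up.

>>> drive_tool(series=[[0,0,0,0,0,0,85],[0,0,0,0,0,0,85],[0,0,0,0,0,0,85],[0,0,0,0,0,0,85],[0,0,0,0,0,0,85]])

```text
clock: 7.5
tcp_pos: [0.6306, -0.0399, 0.0161]
orientation: [-1.551, 0.288, -0.289]
contact_force: [-0.4, -0.7, -0.1]
grip_width: 0.0849
```

>>> drive_tool(series=[[0,-20,0,0,0,0,85],[0,-60,0,0,0,0,85],[0,-110,0,0,0,0,85],[0,-125,0,0,0,0,85],[0,-125,0,0,0,0,85]])

```text
clock: 8.0
tcp_pos: [0.6326, -0.0401, 0.1443]
orientation: [-1.55, 0.283, -0.293]
contact_force: [-0.8, -0.5, -0.5]
grip_width: 0.0848
```

Run:
```python
from h import *
sh((.55,.18,.14),(.459,.2495,.12))
look("h4",lambda p:[((.63,-.04),.003,.066,(0,255,0)),((.63,-.04),.028,.03,(0,0,255)),((.63,-.04),.028,.01,(0,0,255))])
```

```text
clock 8.0 tcp [ 0.6326 -0.0401  0.1443] F [-0.8 -0.5 -0.5] g 0.0848
tilt fix deg(tool) [-0.18 -0.    0.35]
(0.55, 0.18, 0.14) [-156.2    3.9  175.7]
(0.459, 0.2495, 0.12) [-266.2   23.3  207.8]
```

View pics/h4.png

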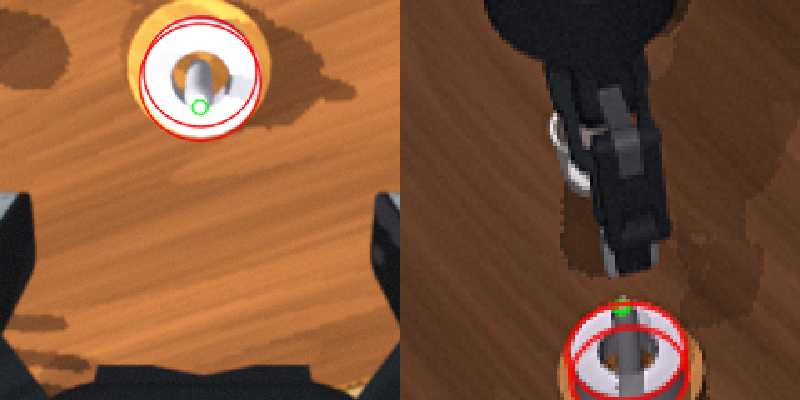

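The wide collar lies on the foot with the spindle through its bore, on the predicted circle. Now the narrow collar.

>>> drive_tool(series=[[-38,3,30,0,0,0,85],[-76,6,60,0,0,0,85],[-114,10,90,0,0,0,85],[-152,14,120,0,0,0,85],[-190,18,150,0,0,0,85]])

```text
clock: 8.6
tcp_pos: [0.5041, 0.1694, 0.1207]
orientation: [-1.553, 0.29, -0.286]
contact_force: [0.9, 0.5, -0.8]
grip_width: 0.0855
```

```bash
python3 -c "
from h import *
sh((.459,.2495,.12))"
```

```text
clock 8.6 tcp [0.5041 0.1694 0.1207] F [ 0.9  0.5 -0.8] g 0.0855
tilt fix deg(tool) [ 0.11 -0.   -0.13]
(0.459, 0.2495, 0.12) [-70.8   0.7  58.5]
```

>>> drive_tool(series=[[-35,0,29,0,0,0,85],[-71,0,58,0,0,0,85],[-71,0,58,0,0,0,85],[-71,0,58,0,0,0,85]])

```text
clock: 9.0
tcp_pos: [0.4569, 0.2496, 0.1191]
orientation: [-1.556, 0.289, -0.282]
contact_force: [-0.5, -0.7, 0.3]
grip_width: 0.0849
```

```bash
python3 -c "
from h import *
sh((.459,.2495,.12),(.459,.2495,.005))
look('n1',lambda p:[((.459,.2495),.02,.026,(0,0,255)),((.459,.2495),.02,.0,(0,0,255))])"
```

```text
clock 9.0 tcp [0.4569 0.2496 0.1191] F [-0.5 -0.7  0.3] g 0.0849
tilt fix deg(tool) [ 0.26  0.   -0.23]
(0.459, 0.2495, 0.12) [ 2.  -0.9  0.6]
(0.459, 0.2495, 0.005) [  2.4 114.1   1.1]
```

View pics/n1.png

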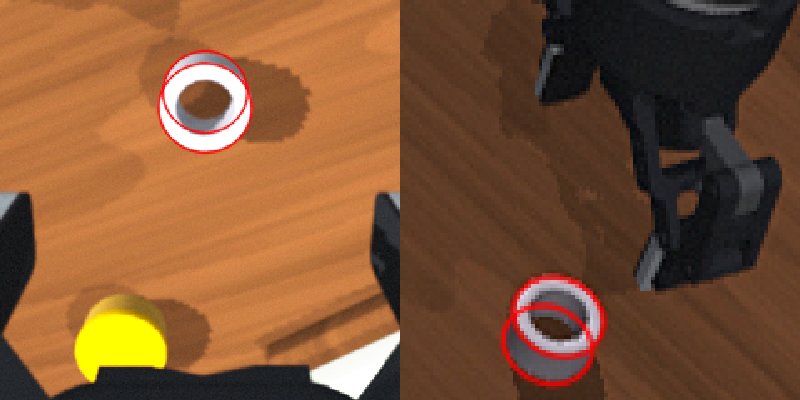

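The narrow collar (206,100) sits on the predicted circles. Descending to TCP z 12 mm, since the tips swing further forward at the smaller opening.

>>> drive_tool(series=[[2,40,1,0,0,0,85],[2,80,1,0,0,0,85],[2,102,1,0,0,0,85],[2,107,1,0,0,0,85],[2,107,1,0,0,0,85]])

```text
clock: 9.6
tcp_pos: [0.4606, 0.2457, 0.0121]
orientation: [-1.557, 0.295, -0.288]
contact_force: [-0.2, 0.1, -0.2]
grip_width: 0.0848
```

>>> drive_tool(series=[[0,0,0,0,0,0,32],[0,0,0,0,0,0,32],[0,0,0,0,0,0,32],[0,0,0,0,0,0,32],[0,0,0,0,0,0,32]], squeeze=40)

```text
clock: 10.1
tcp_pos: [0.4615, 0.2462, 0.0136]
orientation: [-1.555, 0.294, -0.289]
contact_force: [-2.0, 0.2, 8.9]
grip_width: 0.0382
```

>>> drive_tool(series=[[0,0,0,0,0,0,32],[0,0,0,0,0,0,32]])

```text
clock: 10.3
tcp_pos: [0.4617, 0.2464, 0.0141]
orientation: [-1.554, 0.293, -0.289]
contact_force: [0.6, -0.1, -1.9]
grip_width: 0.038
```

>>> drive_tool(series=[[0,-10,0,0,0,0,32],[0,-45,0,0,0,0,32],[0,-90,0,0,0,0,32],[0,-105,0,0,0,0,32],[0,-105,0,0,0,0,32]])

```text
clock: 10.8
tcp_pos: [0.4636, 0.2477, 0.1221]
orientation: [-1.55, 0.29, -0.292]
contact_force: [-0.5, 0.2, -1.8]
grip_width: 0.0381
```

```bash
python3 -c "
from h import *
sh((.63,-.04,.13))
look('n2',lambda p:[(p,.02,p[2]-.012,(0,0,255)),(p,.02,p[2]+.014,(0,0,255))])"
```

```text
clock 10.8 tcp [0.4636 0.2477 0.1221] F [-0.5  0.2 -1.8] g 0.0381
tilt fix deg(tool) [-0.09  0.    0.07]
(0.63, -0.04, 0.13) [ 259.4   -8.  -207.8]
```

View pics/n2.png

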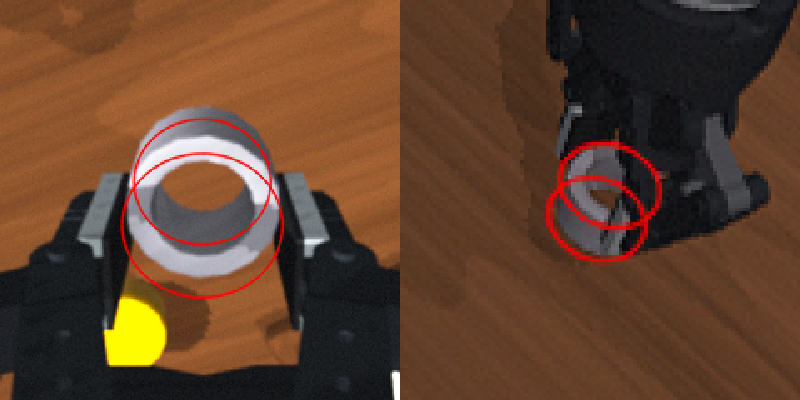

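The narrow collar is held upright, offset about 3.6 mm along tool −x, which agrees with both the wrist image and the numbers. The target TCP over the post becomes (0.6334, -0.0413).

>>> drive_tool(series=[[38,-2,-31,0,0,0,32],[76,-4,-62,0,0,0,32],[114,-6,-93,0,0,0,32],[152,-8,-124,0,0,0,32],[190,-8,-155,0,0,0,32]])

```text
clock: 11.4
tcp_pos: [0.5821, 0.0315, 0.1253]
orientation: [-1.555, 0.295, -0.287]
contact_force: [1.3, 0.9, -0.6]
grip_width: 0.0384
```

```bash
python3 -c "
from h import *
sh((.6334,-.0413,.13))"
```

```text
clock 11.4 tcp [0.5821 0.0315 0.1253] F [ 1.3  0.9 -0.6] g 0.0384
tilt fix deg(tool) [ 0.28  0.   -0.26]
(0.6334, -0.0413, 0.13) [ 74.2  -4.8 -49.3]
```

>>> drive_tool(series=[[38,-4,-25,0,0,0,32],[74,-4,-49,0,0,0,32],[74,-4,-49,0,0,0,32],[74,-4,-49,0,0,0,32],[74,-4,-49,0,0,0,32]])

```text
clock: 11.9
tcp_pos: [0.6319, -0.0394, 0.1275]
orientation: [-1.555, 0.297, -0.283]
contact_force: [0.1, 0.8, -2.3]
grip_width: 0.0383
```

```bash
python3 -c "
from h import *
sh((.6334,-.0413,.09),(.6334,-.0413,.044))"
```

```text
clock 11.9 tcp [ 0.6319 -0.0394  0.1275] F [ 0.1  0.8 -2.3] g 0.0383
tilt fix deg(tool) [ 0.31  0.   -0.46]
(0.6334, -0.0413, 0.09) [ 2.4 37.5 -1. ]
(0.6334, -0.0413, 0.044) [ 2.7 83.5 -0.8]
```

>>> drive_tool(series=[[2,15,-1,0.3,0,-0.5,32],[2,30,-1,0.3,0,-0.5,32],[2,39,-1,0.3,0,-0.5,32],[2,39,-1,0.3,0,-0.5,32],[2,39,-1,0.3,0,-0.5,32]])

```text
clock: 12.4
tcp_pos: [0.633, -0.0408, 0.0884]
orientation: [-1.552, 0.289, -0.289]
contact_force: [-1.2, 0.0, -1.4]
grip_width: 0.0383
```

```bash
python3 -c "
from h import *
sh((.6334,-.0413,.09),(.6334,-.0413,.044))
look('n3',lambda p:[((.63,-.04),.003,.066,(0,255,0)),((.63,-.04),.036,.01,(0,255,0)),(p-tool()[2].apply([.0036,0,0]),.013,p[2]-.013,(0,0,255))])"
```

```text
clock 12.4 tcp [ 0.633  -0.0408  0.0884] F [-1.2  0.  -1.4] g 0.0383
tilt fix deg(tool) [0.02 0.   0.01]
(0.6334, -0.0413, 0.09) [ 0.6 -1.6 -0.3]
(0.6334, -0.0413, 0.044) [ 0.6 44.4 -0.3]
```

View pics/n3.png

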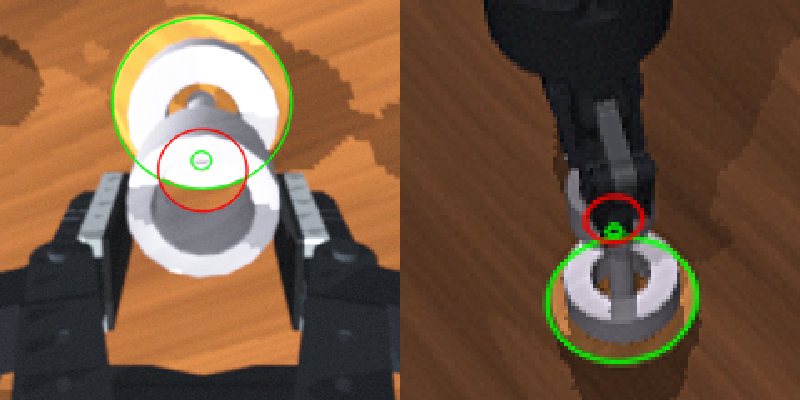

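The predicted lower bore rim (red, centred 202,170) matches the visible rim edge at y≈211, and the tip (201,160) is inside it. I'll lower past the tip.

>>> drive_tool(series=[[0,6,0,0,0,0,32],[0,12,0,0,0,0,32],[0,18,0,0,0,0,32],[0,22,0,0,0,0,32],[0,22,0,0,0,0,32]])

```text
clock: 13.0
tcp_pos: [0.633, -0.0411, 0.0662]
orientation: [-1.552, 0.289, -0.29]
contact_force: [-0.7, -0.4, -1.9]
grip_width: 0.0383
```

```bash
python3 -c "
from h import *
sh((.6334,-.0413,.044))
look('n4',lambda p:[])"
```

```text
clock 13.0 tcp [ 0.633  -0.0411  0.0662] F [-0.7 -0.4 -1.9] g 0.0383
tilt fix deg(tool) [ 0.02 -0.    0.01]
(0.6334, -0.0413, 0.044) [ 0.5 22.2  0. ]
```

View pics/n4.png

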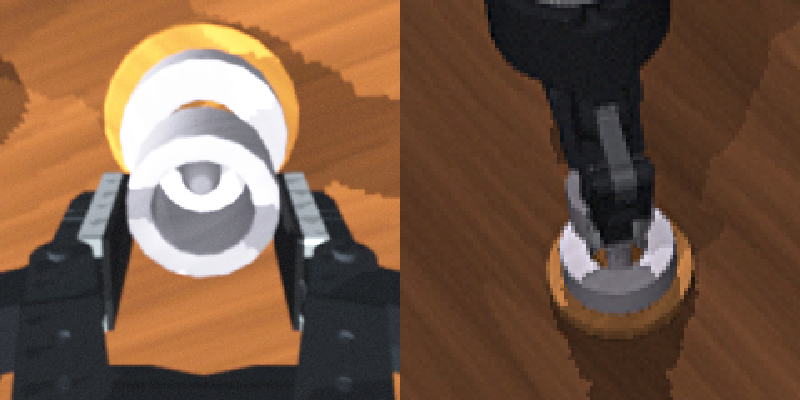

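The tip (202,178) is in the bore, centred, with no side force. Lowering onto the wide collar.

>>> drive_tool(series=[[0,6,0,0,0,0,32],[0,12,0,0,0,0,32],[0,18,0,0,0,0,32],[0,21,0,0,0,0,32],[0,21,0,0,0,0,32]])

```text
clock: 13.6
tcp_pos: [0.6331, -0.0412, 0.0452]
orientation: [-1.552, 0.289, -0.29]
contact_force: [-0.7, 0.2, -1.5]
grip_width: 0.0381
```

>>> drive_tool(series=[[0,1.5,0,0,0,0,32],[0,2.5,0,0,0,0,32],[0,2.5,0,0,0,0,32]])

```text
clock: 13.9
tcp_pos: [0.6334, -0.0413, 0.0437]
orientation: [-1.551, 0.289, -0.29]
contact_force: [-1.2, 0.3, 5.0]
grip_width: 0.0381
```

Contact. Releasing and pulling up.

>>> drive_tool(series=[[0,0,0,0,0,0,85],[0,0,0,0,0,0,85],[0,0,0,0,0,0,85],[0,0,0,0,0,0,85],[0,0,0,0,0,0,85]])

```text
clock: 14.4
tcp_pos: [0.6334, -0.0412, 0.0436]
orientation: [-1.551, 0.289, -0.29]
contact_force: [-0.7, -0.1, -0.1]
grip_width: 0.0849
```

>>> drive_tool(series=[[0,-20,0,0,0,0,85],[0,-60,0,0,0,0,85],[0,-105,0,0,0,0,85],[0,-120,0,0,0,0,85],[-50,-120,0,0,0,0,85]])

```text
clock: 14.9
tcp_pos: [0.593, -0.0254, 0.1674]
orientation: [-1.551, 0.282, -0.302]
contact_force: [-1.5, 0.6, -0.5]
grip_width: 0.0847
```

>>> drive_tool(series=[[-50,0,0,0,0,0,85],[-70,0,0,0,0,0,85],[-70,0,0,0,0,0,85],[-70,0,0,0,0,0,85]])

```text
clock: 15.3
tcp_pos: [0.5283, 0.0002, 0.1667]
orientation: [-1.55, 0.281, -0.302]
contact_force: [0.7, 0.9, 0.7]
grip_width: 0.0848
```

Run:
```python
from h import *
from bench import r
sh()
ims=[]
for n,d in(("scene",50),("wrist",120)):
    f=r.grab_frame(n); im=f["frame"].copy()
    for rad,z,c in((.02,.03,(0,0,255)),(.02,.056,(0,0,255)),(.028,.01,(255,0,0)),(.028,.03,(255,0,0))):
        cv2.polylines(im,[(circ(f,(.63,-.04),rad,z)*8).round().astype(int)],True,c,1,cv2.LINE_AA,3)
    u,v=np.round(proj(f,[.63,-.04,.03])[0]).astype(int); print(n,u,v); u=np.clip(u,d,639-d); v=np.clip(v,d,479-d)
    ims.append(cv2.resize(im[v-d:v+d,u-d:u+d],(400,400),interpolation=cv2.INTER_NEAREST))
    if n=="scene": ims.append(cv2.resize(f["frame"][v-d:v+d,u-d:u+d],(400,400),interpolation=cv2.INTER_NEAREST))
cv2.imwrite("pics/e1.png",np.hstack(ims[:2])); cv2.imwrite("pics/e2.png",ims[2])
```

```text
clock 15.3 tcp [5.283e-01 2.000e-04 1.667e-01] F [0.7 0.9 0.7] g 0.0848
tilt fix deg(tool) [-0.18  0.    0.75]
scene 267 260
wrist 312 345
```

View pics/e1.png

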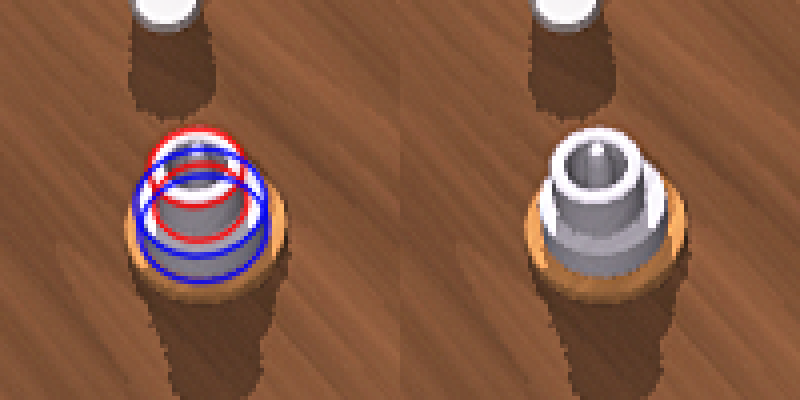

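View pics/e2.png

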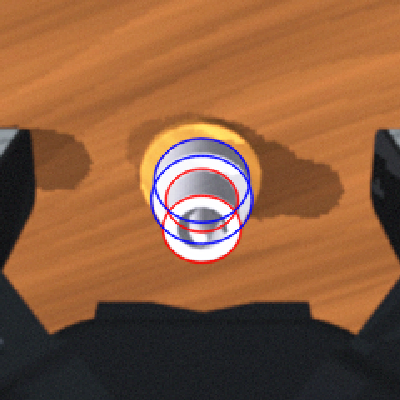

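The scene and wrist views both show the narrow collar flat on the wide one, the spindle tip in its bore, and the outlines on the predicted circles. The gripper is clear, so I'm handing in.

```bash
python3 -c "
from bench import r
print(r.hand_in())"
```

```text
the job is handed in; nothing more can be done
None
```

Both collars are on the smaller post, and I handed the job in at about 15.4 s of the 64 s allowed. The wide steel collar went on first, down to the foot, then the narrow one on top of it. I did not go near the block or the brown and turquoise rings at bench level, and `hand_in()` gave no verdict.

**Last checks:** the scene and wrist pictures showed both collars flat and concentric, within a few mm of the spindle axis. They lay on the outlines predicted for undersides at 10 and 30 mm. The gripper was open and clear, with the force reading near zero.

**What disagreed or went unchecked:**
- **Camera positions:** the top and scene cameras differed by 3–4 mm on the collars and block, so I used the average for the collars.
- **Small post:** the scene-camera outline fit failed, so I placed it from the top-camera fit and the spindle tip, then confirmed it with overlays.
- **Grip widths:** the gripper read about 53.5 mm on the wide collar and 38 mm on the narrow one, roughly 2 mm under nominal. The held collars also looked slightly small in the wrist view.
- **Narrow collar grip:** it was gripped about 3.6 mm off centre, which I corrected when placing it.
- **Block:** I did not measure its position again at the end.

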